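Free a dental cast from its toggle-clamped slide-lock jig

ROBOT

A 6-joint arm with a two-finger parallel gripper is mounted at the origin on the work surface. World frame = base frame: x ahead of the robot, y to its left, z up, the work surface at z = 0. Lengths are in mm, angles in rad, forces in N, time in s.
With the tool pointing down it reaches from about 350 to 975 mm from the base axis. Payload 7.1 kg.
Tool frame: the origin (TCP) lies at the very end of the fingers, on their centre line; the grasp point (between the pads) lies 19 mm behind it; y points along the fingers, x is the direction in which the jaws open and shut, and the axes are right-handed (so a half turn about y gives the same grasp; the last joint's range is limited). The gripper opens to 88 mm and grips with 3 to 60 N. Pads are 20 mm wide; open, the fingers measure 115 mm over their backs; the gripper's body (75 mm by 178 mm) begins 61 mm behind the grasp point.
Start: joints at [1.125, 0.423, 1.63, -0, 1.089, -0.019], TCP at [258.693, 568.931, 222.675] pointing down, gripper open.
Joint ranges: [-3, 3], [-0.9, 2.11], [0.09, 2.58], [-1.31, 4.45], [0.11, 2.69], [-2.54, 2.54]. Speed limits (rad/s): [2.39, 2.39, 3.01, 3.14, 3.14, 3.14].

INTERFACE

Orientations are given as a rotation vector (axis times angle).
In Python, from workcell import ctrl gives the robot as it stands. The module is installed in compiled form; this text tells all that it offers.
- The arm moves only by the tool jog_arm, never from a script. Its argument "steps" is a list of rows, each an object with "turn": the turn, a rotation vector about the world's x, y, z scaled (see below), a list of three; "dp": the shift along the world's x, y, z scaled (see below), a list of three; "claw": the opening, from 0 (shut) to 1 (fully open). In form: [{"turn": [wx, wy, wz], "dp": [x, y, z], "claw": claw}, ...]. A call has 1 to 12 rows; each row is the pose to reach, as a shift and turn from the pose measured when the call began, turning the shorter way round; what a row does not reach only later rows make up. The controller multiplies each number of a shift by 80 mm and each number of a turn by pi rad. A row lasts 1/12 s, in which the tool goes at most 41.7 mm and 7.16 degrees, less where a joint would pass 70% of its speed; a pose out of reach is approached as far as the arm can. A call with a number of a shift or a turn outside -1 to 1 is refused whole. A call with a gripper value outside its range is refused whole. The fingers move at their own pace and stop on an object; the grip force is fixed at half the most. Time passes only in rows, so rows that repeat a pose let the fingers close. It gives the time, the measured TCP pose, the force and the opening at its end, in the units of the state.
- ctrl.get_obs(): the state, without advancing time (a new reading comes with each control period).
- ctrl.get_image(name): name is "side" or "top"; returns a dict with "img" (400x640x3 uint8, red, green, blue), "range_z" (400x640 float32, mm along the optical axis (not along the pixel's ray), 0 where there is no reading), "fovy" (degrees; the focal length in pixels is half the picture's height over the tangent of half this angle, whatever the lens; pixels are square), "cx", "cy" (the principal point, pixels), "camera_from_world" (4x4, takes a point from world to camera coordinates). Camera axes: x right, y down, z forward; pixel columns grow to the right and rows downward; lengths in mm; the calibration is good to about 2 mm. A picture is of the moment at which its call begins.
- ctrl.close_job(): hands the job in, once; it reports no verdict.
The state is a dict: "t": time; "qpos": joint angles; "qvel": joint speeds; "joint_torque": joint torques, N m; "ee_pos": TCP position; "orientation": TCP orientation; "ft_force": force on the tool from outside, world axes, zero at the start; "moment": the same for the moment, N m; "width": finger opening in mm.
Only numpy, scipy, OpenCV 4.12 (cv2) and the standard library are available. Lean on these libraries where they do the work, as an engineer would, in place of code of your own. Each camera call takes 0.05 s, during which the arm holds its last target.

TASK

Flip the red-handled toggle clamp over centre so that it springs fully open. Then push the freed plaster cast back against the jig's spring pusher until you feel its stop, gently, as a hard shove or pull on the jig chips the plaster; lift it straight out and set it down softly (no dropping), upright, in the empty blue tray. Leave the clamp open and the other things where they are.

Things in the scene. Friction and masses are not known exactly. Their poses are not given: they have to be found in the camera images.
- fixture: The jig, fixed to the bench: aluminium base plate 12 mm thick, from 62 mm before to 130 mm behind its origin, 112 mm wide. Origin on the bench, under the middle of where the clamped cast sits. x axis from the cast towards the clamp (roughly away from the robot), y across, z up. Along x stand: front stop (top 22 mm above the bench), cast in its nest, spring pusher, clamp cheeks.
- nest (a point): Middle of the nest, 12 mm above the bench. A rail along each side, 36 to 46 mm off the x axis, has inward lips (tips 29.5 mm off the axis, top 27 mm above the bench) that overlie the ears of the cast's plate: it cannot be lifted as it sits. Moved 7.5 to 10 mm along the jig's +x its ears lie in gaps of the lips and it lifts straight out. Play 1 to 1.5 mm.
- pusher: Brass spring pusher that bears on the rear edge of the cast's plate, 30 mm wide, 12 mm long (x), 10 mm high, top 24 mm above the bench; origin: its centre. It gives way along the jig's +x with 4 N at first, 8 N at its hard stop, reached when the cast has moved 9 to 10 mm; at the stop the ears are free of the lips. It springs back. More than 30 N on the stop chips the cast.
- pivot (a point): The clamp's pivot (axis along the jig's y), 95 mm along the jig's x, 88 mm above the bench, between two cheeks (x 80 to 110 mm, 28 mm wide, top 98 mm above the bench).
- clamp_pad (a point): Rubber end of the spindle, on the cast's middle when closed. It hangs 35 mm below the end of the clamp's arm, a 14 mm wide bar reaching 93 mm from the pivot over the cast at 88 mm above the bench. The arm rises with the handle; open it stands upright, 185 mm high, and nothing of it is nearer to the cast than x = 70 mm in the jig's frame.
- handle_tip (a point): Top end of the red clamp handle, a round grip 22 mm in diameter covering the last 68 mm of the 115 mm from the pivot (below it a flat steel bar 12 mm by 8 mm). Closed, the handle stands upright, its top 203 mm above the bench; it swings over towards the jig's +x. The arm comes up behind it: draw the tool out upwards.
- clamp_handle (a joint): Angle of the clamp's handle, rad: 0 closed (upright), 1.5 fully open (nearly level, pointing along the jig's +x). A spring holds it closed up to the dead centre at about 0.45 rad and beyond it throws it open by itself. Starting it takes about 0.9 N m (15 N pushed 60 mm above the pivot).
- cast: White plaster dental cast on a blue plate, 180 to 290 g. Origin: centre of its underside (12 mm above the bench at the start); axes as the jig's. Plate 70 mm (x) by 56 mm (y), 8 mm thick, two ears a side (x = -20 and +20 mm, 12 mm long, to 34 mm off axis). On it a block 54 mm (x) by 48 mm (y), from 8 to 40 mm up, to grip across y above the lips; teeth in a horseshoe to 50 mm, open to +x.
- blue_tray: The empty blue tray, fixed, 160 mm square outside, 22 mm high, walls and floor 4 mm. Origin: centre of its underside; left or right of the jig.
- red_tray: A red tray of the same size and make, on the other side, holding an old cast; leave it alone. Origin: centre of its underside.
- old_cast: Old cast with a black plate and yellowish teeth in the red tray, same size as the cast; leave alone. Origin: centre of its underside.
- jar: Blue jar with white lid, 54 mm in diameter, 45 mm high; leave alone. Origin: centre of its underside.
- dropper: Amber bottle with white cap, 34 mm in diameter, 95 mm high; leave alone. Origin: centre of its underside.
- wax_box: Black box, 70 x 50 x 30 mm; leave alone. Origin: centre of its underside.
- bowl: Green mixing bowl, 100 mm in diameter, 50 mm high; leave alone. Origin: centre of its underside.
- stain_pot: White pot with red lid, 40 mm in diameter, 35 mm high; leave alone. Origin: centre of its underside.
Things that resemble listed ones, but are neither listed nor needed, are in the scene too. What is shaped like the cast but purple is not meant.

How it is judged:
By the outcome, as a careful person would: the job done as asked, in the order asked, and still so for the second after the job is handed in, with the robot touching nothing.
It also fails if it takes over 64 s, if anything falls off the work surface, if the arm or the gripper's body presses on something with over 40 N, if the wrist force passes 120 N, or if a joint passes its speed limit or range.

## Working session

There is one attempt and no reset: what is moved stays moved. The work goes in short steps, Python scripts to look and compute and a tool call to move; the robot and the scene stay as the last step left them, time stands still between calls to the robot, and variables do not carry over. Pictures are saved under pics/ and viewed, and the job is handed in when it is done.

Besides the shell and the picture viewer there is one more tool, called by a JSON object that holds its "method" and its "body", one argument or row to a line. jog_arm: Moves the arm, as the interface text tells. Its arguments: {"type":"object","properties":{"steps":{"type":"array","items":{"type":"object","properties":{"turn":{"type":"array","items":{"type":"number"}},"dp":{"type":"array","items":{"type":"number"}},"claw":{"type":"number"}}}}},"required":["steps"]}

```bash
mkdir -p pics
python3 - <<'E'
from workcell import ctrl
import cv2,numpy as np,pickle
print(ctrl.get_obs())
for n in("side","top"):
    d=ctrl.get_image(n); cv2.imwrite(f"pics/{n}0.png",d["img"][:,:,::-1]); pickle.dump(d,open(f"{n}0.pkl","wb"))
    print(n,d["fovy"],d["cx"],d["cy"],d["camera_from_world"].round(3).tolist(),(d["range_z"]>0).mean())
E
```

```text
{'t': 0.0, 'qpos': array([ 1.12502589e+00,  4.23867485e-01,  1.63062075e+00,  1.98804173e-05,
        1.08859771e+00, -1.89874250e-02]), 'qvel': array([ 0.00015104,  0.00075357,  0.00023907, -0.0005712 , -0.00080666,
        0.00147228]), 'joint_torque': array([-1.69558873e-03, -5.44622505e+01, -2.73667449e+01,  6.42376347e-02,
        2.27884634e-02, -1.01941773e-04]), 'ee_pos': array([258.45581022, 568.48624935, 221.91226135]), 'orientation': array([-1.38218483, -0.88838761,  0.89049071]), 'ft_force': array([-0.12397324, -0.18932894, -0.14613044]), 'moment': array([ 0.01891138, -0.0435479 ,  0.03963098]), 'width': 87.54877898712361}
side 45.40711733622833 312.23435752893016 196.7103324042118 [[0.997, -0.081, -0.012, -504.942], [-0.061, -0.636, -0.769, 142.093], [0.055, 0.767, -0.639, 1372.822], [0.0, 0.0, 0.0, 1.0]] 0.99572265625
top 50.05800415226433 316.4970575835451 198.96529403248184 [[-0.0, -1.0, -0.006, 3.604], [-0.996, 0.001, -0.093, 539.663], [0.093, 0.006, -0.996, 1083.003], [0.0, 0.0, 0.0, 1.0]] 0.9960859375
```

View pics/top0.png

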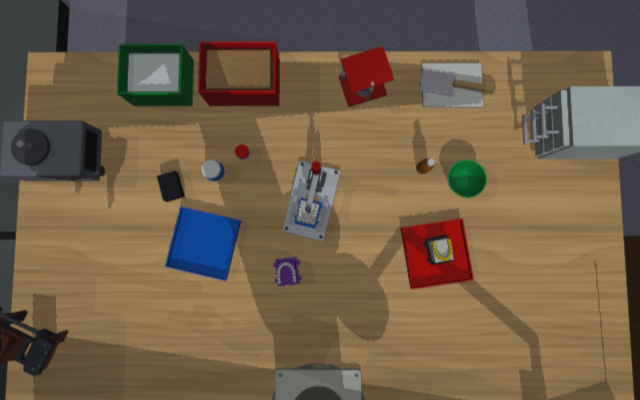

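View pics/side0.png

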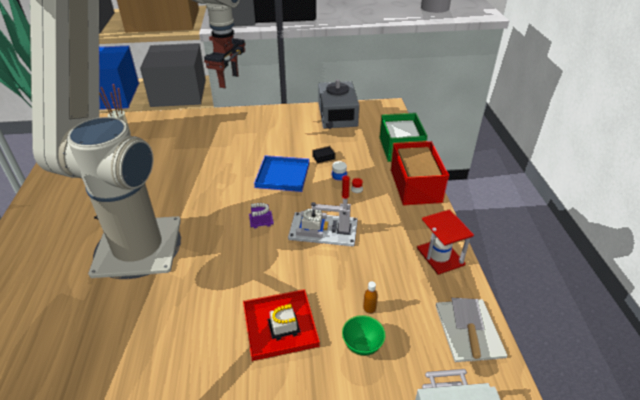

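```bash
cat > h.py <<'E'
import numpy as np,cv2
def K(d):
    return 200/np.tan(np.radians(d["fovy"])/2)
def ray(d,u,v,z):
    f=K(d);T=d["camera_from_world"];R=T[:3,:3];c=-R.T@T[:3,3]
    r=R.T@np.array([(u-d["cx"])/f,(v-d["cy"])/f,1.]); return c+r*(z-c[2])/r[2]
def cloud(d):
    f=K(d);T=d["camera_from_world"];v,u=np.mgrid[:400,:640];Z=d["range_z"]
    P=np.stack([(u-d["cx"])/f*Z,(v-d["cy"])/f*Z,Z],-1)
    return (P-T[:3,3])@T[:3,:3]
def proj(d,p):
    T=d["camera_from_world"];q=T[:3,:3]@np.asarray(p,float)+T[:3,3];f=K(d);return q[:2]/q[2]*f+[d["cx"],d["cy"]]
E
python3 - <<'E'
from h import *
import pickle
for n,box in(("top",(270,140,360,260)),("side",(270,160,380,260))):
    d=pickle.load(open(n+"0.pkl","rb"));C=cloud(d);img=d["img"]
    x0,y0,x1,y1=box
    cv2.imwrite(f"pics/{n}_z0.png",cv2.resize(img[y0:y1,x0:x1,::-1],None,fx=6 if n=="top" else 6,fy=5.9 if 0 else (4.9 if n=="top" else 5.9),interpolation=cv2.INTER_CUBIC)[:600,:800])
    hsv=cv2.cvtColor(img,cv2.COLOR_RGB2HSV)
    m=np.zeros((400,640),np.uint8);m[y0:y1,x0:x1]=1
    z=C[...,2]
    print(n,"bench z",np.median(z[300:310,200:210] if n=="top" else z[250:260,220:240]))
    pl=((z>7)&(z<220)&(m>0)&~((hsv[...,0]>120)&(hsv[...,0]<160))).astype(np.uint8)
    if n=="side":pl=((z>7)&(z<30)&(m>0)).astype(np.uint8)
    pts=C[(pl>0)&(z<18)][:,:2].astype(np.float32)
    r=cv2.minAreaRect(pts);print("plate",len(pts),r,cv2.boxPoints(r).tolist())
    red=((hsv[...,0]<8)|(hsv[...,0]>172))&(hsv[...,1]>150)&(m>0)&(z>90)
    q=C[red];print("red",len(q),q.min(0),q.max(0),np.median(q,0))
    b=(hsv[...,0]>95)&(hsv[...,0]<125)&(hsv[...,1]>150)&(hsv[...,2]>60)&(z<40)&(z>-5)
    k,l,s,c=cv2.connectedComponentsWithStats(b.astype(np.uint8))
    for i in range(1,k):
        if s[i,4]>20:
            P=C[l==i];rr=cv2.minAreaRect(P[:,:2].astype(np.float32));print("blue",s[i],rr,P[:,2].min(),P[:,2].max())
E
```

```text
top bench z -0.7755585700074699
plate 1736 ((500.9020690917969, 16.568939208984375), (135.392578125, 266.8161315917969), 77.7279052734375) [[356.1533203125, -21.223953247070312], [616.8724975585938, -77.93692016601562], [645.6508178710938, 54.36183166503906], [384.931640625, 111.07479858398438]]
red 90 [436.3495007   -5.27285426 152.82293426] [ 604.69661536   12.7420319  1128.5994495 ] [593.35016105   3.55641463 201.22490202]
blue [210 164  14  16  44] ((607.9525146484375, 261.9123840332031), (19.234066009521484, 47.2158317565918), 57.49569320678711) 11.152280165950346 24.351118198658106
blue [ 166  207   74   73 3766] ((426.6630859375, 298.1298828125), (159.93194580078125, 156.551025390625), 76.99069213867188) -4.058004183835371 27.88455597548748
blue [295 220  23   8  56] ((475.35400390625, 30.345352172851562), (17.6275577545166, 57.03957748413086), 2.632071018218994) 15.085635198493287 23.032328025366997
side bench z -0.5458743105905701
plate 1259 ((524.5260009765625, 157.33018493652344), (416.6879577636719, 311.4986267089844), 84.39757537841797) [[349.18109130859375, -34.81356811
[... 227 characters left out ...]
5919  -4.84373113 176.14536062]
blue [ 99  46  30  26 605] ((-400.92327880859375, 1343.6925048828125), (150.75608825683594, 292.94085693359375), 0.9279659986495972) -4.863059999508083 17.636905753985527
blue [ 255  156   54   35 1453] ((430.71258544921875, 296.867919921875), (172.32325744628906, 159.7981719970703), 77.35356903076172) -4.7197715300466525 27.78008273233955
blue [333 172  13   8  60] ((616.6038818359375, 256.1384582519531), (23.35044288635254, 40.76844024658203), 78.78321075439453) 3.3235751023859357 26.11384365488669
blue [320 219   4  12  24] ((535.8468017578125, 16.89434814453125), (47.27669906616211, 5.974600315093994), 79.95951843261719) 13.82442250462533 23.72266867830844
```

View pics/top_z0.png

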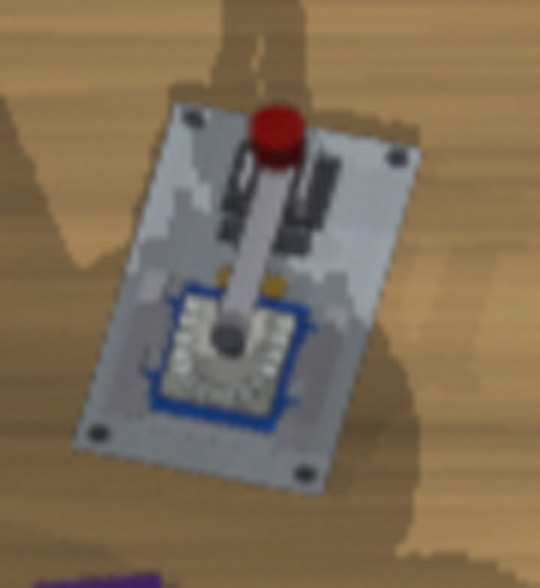

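View pics/side_z0.png

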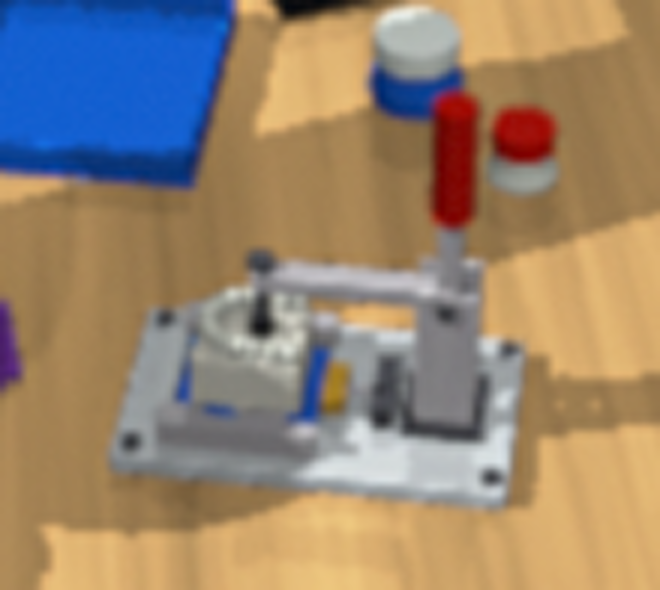

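Run:
```python
from h import *
import pickle
D={n:pickle.load(open(n+"0.pkl","rb")) for n in("top","side")}
def un(p,o,s): return ((p[0]+.5)/s[0]-.5+o[0],(p[1]+.5)/s[1]-.5+o[1])
# order: front(+y), front(-y), rear(-y), rear(+y)
ct=[un(p,(270,140),(6,4.9)) for p in[(73,450),(323,493),(421,147),(175,102)]]
cs=[un(p,(270,160),(6,5.9)) for p in[(150,308),(110,465),(503,503),(522,347)]]
L=np.array([[-62,56],[-62,-56],[130,-56],[130,56]],float)
for n,c in(("top",ct),("side",cs)):
    W=np.array([ray(D[n],u,v,12)[:2] for u,v in c])
    Lc=L-L.mean(0);Wc=W-W.mean(0)
    th=np.arctan2((Lc[:,0]*Wc[:,1]-Lc[:,1]*Wc[:,0]).sum(),(Lc*Wc).sum())
    R=np.array([[np.cos(th),-np.sin(th)],[np.sin(th),np.cos(th)]])
    o=W.mean(0)-R@L.mean(0)
    print(n,W.round(1).tolist(),"yaw",th,"o",o,"res",(W-(L@R.T+o)).round(1).tolist())
# tray: floor/top rim
for n in D:
    d=D[n];h=cv2.cvtColor(d["img"],cv2.COLOR_RGB2HSV)
    b=((h[...,0]>95)&(h[...,0]<125)&(h[...,1]>120)&(h[...,2]>50)).astype(np.uint8)
    k,l,s,c=cv2.connectedComponentsWithStats(b)
    C=cloud(d)
    for i in range(1,k):
        if s[i,4]>1000 and s[i,1]>120:
            cnt=cv2.findContours((l==i).astype(np.uint8),cv2.RETR_EXTERNAL,cv2.CHAIN_APPROX_NONE)[0][0]
            hull=cv2.convexHull(cnt);ap=cv2.approxPolyDP(hull,4,True)[:,0]
            for p in ap: print(n,p,ray(d,*p,22).round(1)[:2],ray(d,*p,0).round(1)[:2])
            P=np.array([ray(d,*p,22)[:2] for p in hull[:,0]],np.float32);print(cv2.minAreaRect(P))
# handle top
d=D["top"];print("handle top",ray(d,*un((277,128),(270,140),(6,4.9)),203))
```

```text
top [[456.1, 93.9], [433.4, -14.5], [618.6, -57.8], [643.2, 50.3]] yaw -0.22572599579806918 o [504.67861611  25.60246534] res [[-0.7, -0.2], [1.7, 0.6], [-0.3, 0.3], [-0.7, -0.7]]
side [[460.2, 92.1], [435.0, -21.2], [618.2, -64.3], [644.0, 44.5]] yaw -0.23787674168087639 o [506.31319941  20.78271178] res [[0.9, 2.3], [2.1, -2.2], [-1.2, -0.1], [-1.8, -0.0]]
top [181 207] [519.2 355. ] [520.9 362.2]
top [239 221] [482.9 203.8] [483.8 207.9]
top [225 279] [334.9 237.1] [332.9 241.8]
top [165 265] [370.2 391.7] [368.9 399.6]
((426.48199462890625, 296.7384033203125), (160.8404083251953, 157.78811645507812), 77.02449798583984)
side [265 156] [372.3 385.3] [370.9 417.2]
side [307 159] [517.5 352.7] [519.4 383.8]
side [301 190] [485.9 183.7] [487.1 211. ]
side [256 187] [342.4 213.1] [340.3 241. ]
((428.4554443359375, 282.65277099609375), (177.36520385742188, 158.685302734375), 77.3275146484375)
handle top [596.0120761    4.02622384 203.        ]
```

```bash
cat >> h.py <<'E'
from scipy.spatial.transform import Rotation as Rn
YAW=-0.23;O=np.array([505.3,24.0])
def jw(x,y,z):
    c,s=np.cos(YAW),np.sin(YAW);return np.array([O[0]+c*x-s*y,O[1]+s*x+c*y,z])
def wj(p):
    c,s=np.cos(YAW),np.sin(YAW);q=np.asarray(p)[:2]-O;return np.array([c*q[0]+s*q[1],-s*q[0]+c*q[1],p[2]])
def turn_to(yaw,cur):
    R0=Rn.from_rotvec(cur);best=None
    for sg in(1,-1):
        x=sg*np.array([-np.sin(yaw),np.cos(yaw),0]);y=np.array([0,0,-1.]);z=np.cross(x,y)
        r=(Rn.from_matrix(np.stack([x,y,z],1))*R0.inv()).as_rotvec()
        if best is None or np.linalg.norm(r)<np.linalg.norm(best):best=r
    return best/np.pi
def st():
    from workcell import ctrl
    o=ctrl.get_obs();print("t",round(o["t"],2),"p",o["ee_pos"].round(1),"jig",wj(o["ee_pos"]).round(1),"F",o["ft_force"].round(1),"M",o["moment"].round(2),"w",round(o["width"],1),"q",o["qpos"].round(2));return o
E
python3 - <<'E'
from h import *
o=st();print(Rn.from_rotvec(o["orientation"]).as_matrix().round(3));print("turn",turn_to(YAW,o["orientation"]).round(4))
for p in[(55,0,230),(55,0,168)]:
    t=jw(*p);print(p,t,(t-o["ee_pos"])/80)
E
python3 - <<'E'
import pickle,cv2
d=pickle.load(open('side0.pkl','rb'));cv2.imwrite('pics/grip0.png',cv2.resize(d['img'][0:110,170:290,::-1],None,fx=5,fy=5,interpolation=cv2.INTER_CUBIC))
E
```

```text
t 0.1 p [258.5 568.5 222. ] jig [-364.5  473.9  222. ] F [-0.4 -0.6 -0.9] M [-0.06  0.02 -0.05] w 87.9 q [ 1.13  0.42  1.63  0.    1.09 -0.02]
[[ 0.414 -0.001 -0.91 ]
 [ 0.91  -0.001  0.414]
 [-0.001 -1.     0.   ]]
turn [ 0.0004 -0.0001  0.0626]
(55, 0, 230) [558.85165173  11.46123621 230.        ] [ 3.7546927  -6.96314706  0.1000246 ]
(55, 0, 168) [558.85165173  11.46123621 168.        ] [ 3.7546927  -6.96314706 -0.6749754 ]
```

View pics/grip0.png

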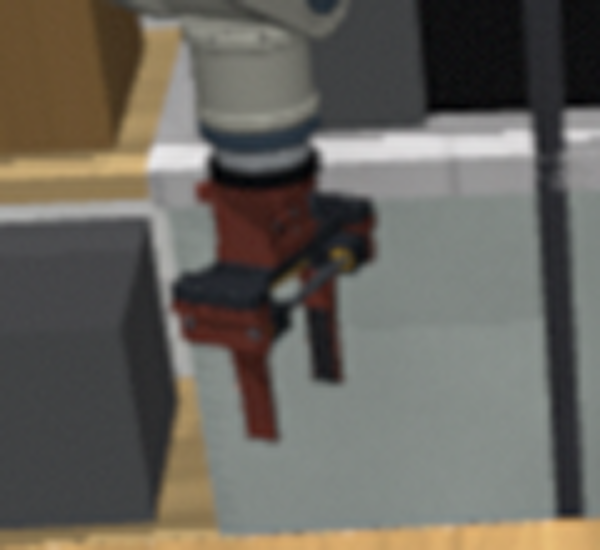

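{"method": "jog_arm", "body": {
  "steps": [
    {"dp": [0.54, -0.99, 0.02], "turn": [0, 0, 0.0626], "claw": 0},
    {"dp": [0.54, -0.99, 0.02], "turn": [0, 0, 0.0626], "claw": 0},
    {"dp": [0.54, -0.99, 0.02], "turn": [0, 0, 0.0626], "claw": 0},
    {"dp": [0.54, -0.99, 0.02], "turn": [0, 0, 0.0626], "claw": 0}
  ]
}}

```text
t: 0.43
ee_pos: [302.5, 487.2, 223.4]
orientation: [-1.312, -1.034, 1.038]
ft_force: [0.8, 0.6, 0.1]
width: 64.3
```

{"method": "jog_arm", "body": {
  "steps": [
    {"dp": [0.54, -0.99, 0.02], "turn": [0, 0, 0], "claw": 0},
    {"dp": [0.54, -0.99, 0.02], "turn": [0, 0, 0], "claw": 0},
    {"dp": [0.54, -0.99, 0.02], "turn": [0, 0, 0], "claw": 0},
    {"dp": [0.54, -0.99, 0.02], "turn": [0, 0, 0], "claw": 0}
  ]
}}

```text
t: 0.77
ee_pos: [346.4, 407.1, 225.0]
orientation: [-1.313, -1.031, 1.035]
ft_force: [-0.3, -0.1, -0.2]
width: 38.0
```

{"method": "jog_arm", "body": {
  "steps": [
    {"dp": [0.54, -0.99, 0.02], "turn": [0, 0, 0], "claw": 0},
    {"dp": [0.54, -0.99, 0.02], "turn": [0, 0, 0], "claw": 0},
    {"dp": [0.54, -0.99, 0.02], "turn": [0, 0, 0], "claw": 0},
    {"dp": [0.54, -0.99, 0.02], "turn": [0, 0, 0], "claw": 0}
  ]
}}

```text
t: 1.1
ee_pos: [390.4, 327.9, 226.8]
orientation: [-1.314, -1.03, 1.033]
ft_force: [0.1, 1.5, 0.1]
width: 11.3
```

{"method": "jog_arm", "body": {
  "steps": [
    {"dp": [0.54, -0.99, 0.02], "turn": [0, 0, 0], "claw": 0},
    {"dp": [0.54, -0.99, 0.02], "turn": [0, 0, 0], "claw": 0},
    {"dp": [0.54, -0.99, 0.02], "turn": [0, 0, 0], "claw": 0},
    {"dp": [0.54, -0.99, 0.02], "turn": [0, 0, 0], "claw": 0}
  ]
}}

```text
t: 1.43
ee_pos: [434.4, 249.2, 228.5]
orientation: [-1.315, -1.029, 1.03]
ft_force: [0.2, -1.0, 0.9]
width: 0.2
```

{"method": "jog_arm", "body": {
  "steps": [
    {"dp": [0.54, -0.99, 0.02], "turn": [0, 0, 0], "claw": 0},
    {"dp": [0.54, -0.99, 0.02], "turn": [0, 0, 0], "claw": 0},
    {"dp": [0.54, -0.99, 0.02], "turn": [0, 0, 0], "claw": 0},
    {"dp": [0.54, -0.99, 0.02], "turn": [0, 0, 0], "claw": 0}
  ]
}}

```text
t: 1.77
ee_pos: [478.4, 170.7, 230.1]
orientation: [-1.315, -1.028, 1.028]
ft_force: [-0.6, -0.1, -0.4]
width: 0.4
```

{"method": "jog_arm", "body": {
  "steps": [
    {"dp": [0.54, -0.99, 0.02], "turn": [0, 0, 0], "claw": 0},
    {"dp": [0.54, -0.99, 0.02], "turn": [0, 0, 0], "claw": 0},
    {"dp": [0.54, -0.99, 0.02], "turn": [0, 0, 0], "claw": 0},
    {"dp": [0.54, -0.99, 0.02], "turn": [0, 0, 0], "claw": 0}
  ]
}}

```text
t: 2.1
ee_pos: [522.2, 92.4, 231.6]
orientation: [-1.315, -1.027, 1.026]
ft_force: [0.3, -0.0, 1.0]
width: 0.2
```

Run:
```python
from h import *
o=st();print("turn",turn_to(YAW,o["orientation"]).round(4))
for p in[(55,0,230),(55,0,168)]:
    t=jw(*p);print(p,((t-o["ee_pos"])/80).round(3))
```

```text
t 2.1 p [522.2  92.4 231.6] jig [  0.9  70.4 231.6] F [ 0.3 -0.   1. ] M [ 0.03  0.03 -0.  ] w 0.2 q [ 0.15  0.27  1.83  0.    1.04 -1.17]
turn [-0.0002  0.0001  0.005 ]
(55, 0, 230) [ 0.458 -1.012 -0.02 ]
(55, 0, 168) [ 0.458 -1.012 -0.795]
```

{"method": "jog_arm", "body": {
  "steps": [
    {"dp": [0.44, -1.0, -0.1], "turn": [0, 0, 0.005], "claw": 0},
    {"dp": [0.44, -1.0, -0.1], "turn": [0, 0, 0.005], "claw": 0},
    {"dp": [0.44, -1.0, -0.1], "turn": [0, 0, 0.005], "claw": 0},
    {"dp": [0.44, -1.0, -0.4], "turn": [0, 0, 0.005], "claw": 0},
    {"dp": [0.44, -1.0, -0.8], "turn": [0, 0, 0.005], "claw": 0},
    {"dp": [0.44, -1.0, -0.8], "turn": [0, 0, 0.005], "claw": 0},
    {"dp": [0.44, -1.0, -0.8], "turn": [0, 0, 0.005], "claw": 0}
  ]
}}

```text
t: 2.68
ee_pos: [555.6, 14.7, 166.5]
orientation: [-1.305, -1.037, 1.041]
ft_force: [0.3, 0.0, 0.6]
width: 0.7
```

Run:
```python
from h import *
from workcell import ctrl
o=st()
a=[]
for n,(x,y) in(("side",(260,110)),("top",(250,130))):
    d=ctrl.get_image(n);a.append(cv2.resize(d["img"][y:y+130,x:x+130,::-1],(390,390),interpolation=cv2.INTER_CUBIC))
    print(n,proj(d,o["ee_pos"])) 
cv2.imwrite("pics/pre.png",np.hstack(a))
```

```text
t 2.68 p [555.6  14.7 166.5] jig [ 51.1   2.4 166.5] F [0.3 0.  0.6] M [0.05 0.02 0.02] w 0.7 q [ 0.    0.4   1.82  0.    0.92 -1.34]
side [328.87990631 185.9732667 ]
top [311.13738338 186.13884651]
```

View pics/pre.png

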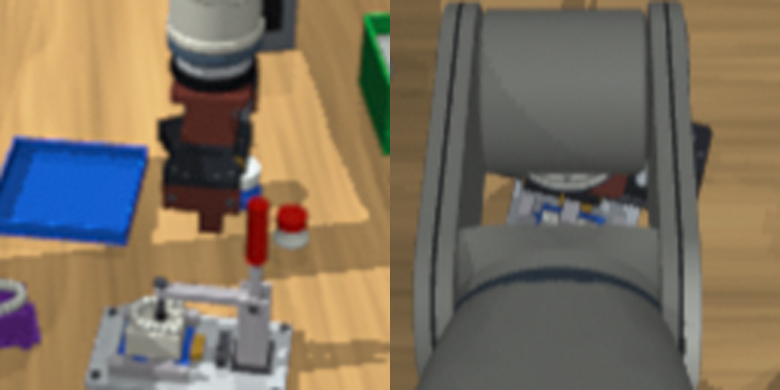

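{"method": "jog_arm", "body": {
  "steps": [
    {"dp": [0.12, -0.06, 0], "turn": [0, 0, 0], "claw": 0},
    {"dp": [0.22, -0.08, 0], "turn": [0, 0, 0], "claw": 0},
    {"dp": [0.27, -0.092, 0], "turn": [0, 0, 0], "claw": 0},
    {"dp": [0.31, -0.102, 0], "turn": [0, 0, 0], "claw": 0},
    {"dp": [0.35, -0.11, 0], "turn": [0, 0, 0], "claw": 0},
    {"dp": [0.39, -0.12, 0], "turn": [0, 0, 0], "claw": 0},
    {"dp": [0.42, -0.127, 0], "turn": [0, 0, 0], "claw": 0},
    {"dp": [0.456, -0.135, 0], "turn": [0, 0, 0], "claw": 0}
  ]
}}

```text
t: 3.45
ee_pos: [594.1, 3.8, 170.3]
orientation: [-1.307, -1.039, 1.038]
ft_force: [-7.0, 3.1, 6.0]
width: 0.9
```

Run:
```python
from h import *
from workcell import ctrl
o=st();x,y=260,110
d=ctrl.get_image("side");cv2.imwrite("pics/push1.png",cv2.resize(d["img"][y:y+130,x:x+130,::-1],(520,520),interpolation=cv2.INTER_CUBIC))
```

```text
t 3.45 p [594.1   3.8 170.3] jig [ 91.    0.6 170.3] F [-7.   3.1  6. ] M [0.6  1.16 0.08] w 0.9 q [-0.01  0.44  1.74  0.    0.96 -1.36]
```

View pics/push1.png

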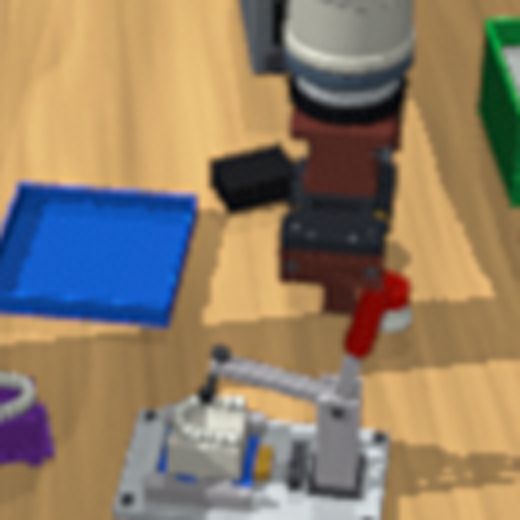

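{"method": "jog_arm", "body": {
  "steps": [
    {"dp": [0.06, -0.02, -0.05], "turn": [0, 0, 0], "claw": 0},
    {"dp": [0.12, -0.035, -0.05], "turn": [0, 0, 0], "claw": 0},
    {"dp": [0.18, -0.05, -0.05], "turn": [0, 0, 0], "claw": 0},
    {"dp": [0.24, -0.064, -0.05], "turn": [0, 0, 0], "claw": 0},
    {"dp": [0.3, -0.077, -0.05], "turn": [0, 0, 0], "claw": 0},
    {"dp": [0.35, -0.09, -0.03], "turn": [0, 0, 0], "claw": 0},
    {"dp": [0.37, -0.09, 0.4], "turn": [0, 0, 0], "claw": 0},
    {"dp": [0.37, -0.09, 0.8], "turn": [0, 0, 0], "claw": 0},
    {"dp": [0.37, -0.09, 0.8], "turn": [0, 0, 0], "claw": 0},
    {"dp": [0.37, -0.09, 0.8], "turn": [0, 0, 0], "claw": 0}
  ]
}}

```text
t: 4.33
ee_pos: [626.8, -3.9, 237.2]
orientation: [-1.312, -1.045, 1.034]
ft_force: [-1.1, -0.9, -0.5]
width: 0.1
```

Run:
```python
from h import *
from workcell import ctrl
o=st();x,y=260,110
d=ctrl.get_image("side");cv2.imwrite("pics/push2.png",cv2.resize(d["img"][y:y+130,x:x+130,::-1],(520,520),interpolation=cv2.INTER_CUBIC))
```

```text
t 4.33 p [626.8  -3.9 237.2] jig [124.6   0.6 237.2] F [-1.1 -0.9 -0.5] M [0.04 0.01 0.06] w 0.1 q [-0.03  0.41  1.62  0.    1.11 -1.37]
```

View pics/push2.png

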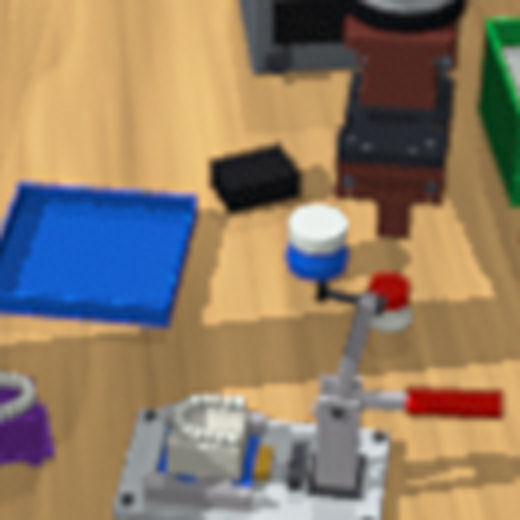

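Run:
```python
from h import *
import pickle
d=pickle.load(open("top0.pkl","rb"))
un=lambda x,y:((x+.5)/6-.5+270,(y+.5)/4.9-.5+140)
fl,fr,rl,rr=[ray(d,*un(*p),20)[:2] for p in((153,408),(273,430),(187,284),(312,305))]
print(fl,fr,rl,rr, np.linalg.norm(fl-fr),np.linalg.norm(fl-rl)); c=(fl+fr+rl+rr)/4;print("c",c,"yaw",np.arctan2(*(((rl+rr)-(fl+fr))[::-1])), np.arctan2(*((fl-fr)+(rl-rr))[::-1])-np.pi/2)
h=cv2.cvtColor(d["img"],cv2.COLOR_RGB2HSV)
m=(h[...,0]>95)&(h[...,0]<125)&(h[...,1]>90)
m[:, :285]=0;m[:,335:]=0;m[:190]=0;m[245:]=0
v,u=np.nonzero(m)
P=np.array([ray(d,a,b,20)[:2] for a,b in zip(u,v)]);print(len(P),cv2.minAreaRect(P.astype(np.float32)))
# metallic plate mask -> contour rect
m=(h[...,1]<75)&(h[...,2]>70);m[:,:275]=0;m[:,350:]=0;m[:150]=0;m[250:]=0
k,l,s,c=cv2.connectedComponentsWithStats(m.astype(np.uint8));i=1+np.argmax(s[1:,4]);print(s[i])
hull=cv2.convexHull(np.argwhere(l==i)[:,::-1].astype(np.float32))[:,0]
P=np.array([ray(d,*p,12)[:2] for p in hull],np.float32)
r=cv2.minAreaRect(P);print(r)
```

```text
[478.08945052  58.8358476 ] [466.48354011   7.09677499] [543.8470167   44.39325918] [532.62667422  -9.77512861] 53.02479411435812 67.32492755724712
c [505.26167039  25.13768829] yaw -0.23309422237776348 -0.21228284994919955
171 ((504.9437561035156, 26.487667083740234), (64.75823974609375, 70.34894561767578), 75.03520202636719)
[ 282  161   58   81 2723]
((537.61376953125, 18.381256103515625), (113.36933898925781, 193.9695281982422), 76.6113052368164)
```

```bash
sed -i 's/O=np.array(\[505.3,24.0\])/O=np.array([505.0,25.2])/' h.py
python3 - <<'E'
from h import *
o=st();print("turn",turn_to(YAW,o["orientation"]).round(4))
t=jw(-3,0,230);print(((t-o["ee_pos"])/80).round(3))
E
```

```text
t 4.38 p [625.4  -3.8 235.4] jig [123.8  -0.8 235.4] F [ 0.3 -0.4 -0.4] M [ 0.03 -0.01 -0.01] w 0.7 q [-0.03  0.41  1.62  0.    1.11 -1.37]
turn [-0.0005  0.0011 -0.0003]
[-1.542  0.371 -0.067]
```

{"method": "jog_arm", "body": {
  "steps": [
    {"dp": [-0.77, 0.185, 0], "turn": [0, 0, 0], "claw": 0},
    {"dp": [-0.77, 0.185, 0], "turn": [0, 0, 0], "claw": 0},
    {"dp": [-0.77, 0.185, 0], "turn": [0, 0, 0], "claw": 0.5},
    {"dp": [-0.77, 0.185, 0], "turn": [0, 0, 0], "claw": 1}
  ]
}}

```text
t: 4.72
ee_pos: [562.9, 11.1, 234.6]
orientation: [-1.309, -1.041, 1.037]
ft_force: [0.2, 0.0, -0.3]
width: 10.5
```

{"method": "jog_arm", "body": {
  "steps": [
    {"dp": [-0.77, 0.185, 0], "turn": [0, 0, 0], "claw": 1},
    {"dp": [-0.77, 0.185, 0], "turn": [0, 0, 0], "claw": 1},
    {"dp": [-0.77, 0.185, 0], "turn": [0, 0, 0], "claw": 1},
    {"dp": [-0.77, 0.185, -0.3], "turn": [0, 0, 0], "claw": 1},
    {"dp": [-0.77, 0.185, -0.7], "turn": [0, 0, 0], "claw": 1},
    {"dp": [-0.77, 0.185, -1], "turn": [0, 0, 0], "claw": 1},
    {"dp": [-0.77, 0.185, -1], "turn": [0, 0, 0], "claw": 1},
    {"dp": [-0.77, 0.185, -1], "turn": [0, 0, 0], "claw": 1}
  ]
}}

```text
t: 5.38
ee_pos: [501.7, 25.6, 153.6]
orientation: [-1.308, -1.039, 1.038]
ft_force: [0.6, 0.5, 0.3]
width: 63.5
```

Run:
```python
from h import *
from workcell import ctrl
o=st();print("turn",turn_to(YAW,o["orientation"]).round(4))
for z in(75,32):
  t=jw(-3,0,z);print(((t-o["ee_pos"])/80).round(3))
a=[]
for n,(x,y) in(("side",(260,110)),("top",(250,150))):
    d=ctrl.get_image(n);a.append(cv2.resize(d["img"][y:y+130,x:x+130,::-1],(390,390),interpolation=cv2.INTER_CUBIC))
cv2.imwrite("pics/pre2.png",np.hstack(a))
```

```text
t 5.38 p [501.7  25.6 153.6] jig [ -3.3  -0.3 153.6] F [0.6 0.5 0.3] M [-0.   -0.02 -0.04] w 63.5 q [ 0.03  0.34  1.95  0.    0.85 -1.32]
turn [-0.0004 -0.0001 -0.0003]
[ 0.005  0.003 -0.983]
[ 0.005  0.003 -1.52 ]
```

View pics/pre2.png

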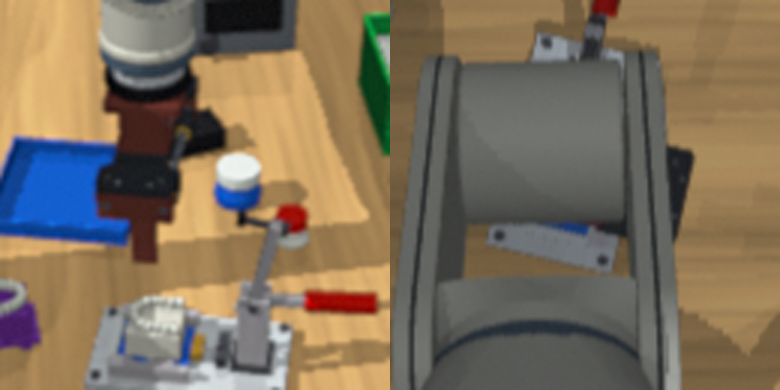

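{"method": "jog_arm", "body": {
  "steps": [
    {"dp": [0, 0, -0.3], "turn": [0, 0, 0], "claw": 0.8},
    {"dp": [0, 0, -0.6], "turn": [0, 0, 0], "claw": 0.8},
    {"dp": [0, 0, -0.9], "turn": [0, 0, 0], "claw": 0.8},
    {"dp": [0, 0, -0.98], "turn": [0, 0, 0], "claw": 0.8}
  ]
}}

```text
t: 5.82
ee_pos: [502.9, 25.7, 76.1]
orientation: [-1.31, -1.042, 1.036]
ft_force: [-1.1, -0.2, 0.9]
width: 70.0
```

Run:
```python
from h import *
from workcell import ctrl
o=st();print("turn",turn_to(YAW,o["orientation"]).round(4))
t=jw(-3,0,32);print(((t-o["ee_pos"])/80).round(3))
a=[];x,y=290,160
d=ctrl.get_image("side");cv2.imwrite("pics/pre3.png",cv2.resize(d["img"][y:y+100,x:x+100,::-1],(600,600),interpolation=cv2.INTER_CUBIC))
```

```text
t 5.82 p [502.9  25.7  76.1] jig [-2.1 -0.  76.1] F [-1.1 -0.2  0.9] M [ 0.06  0.03 -0.02] w 70.0 q [ 0.03  0.48  1.99  0.    0.67 -1.32]
turn [-0.0005  0.001  -0.0003]
[-0.011  0.003 -0.552]
```

View pics/pre3.png

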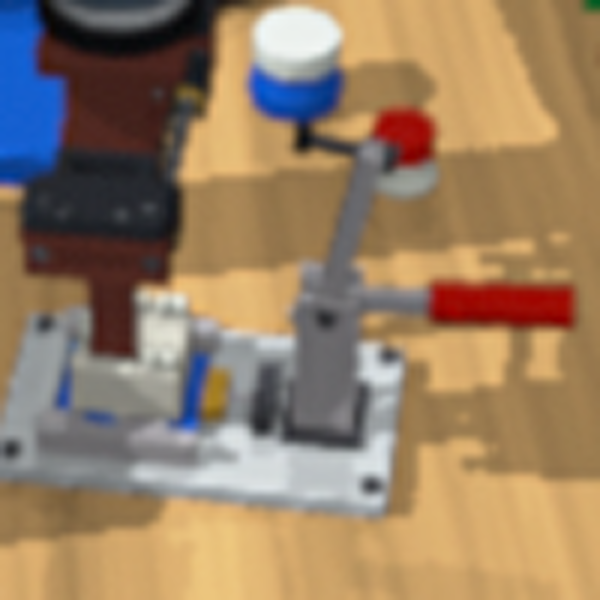

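{"method": "jog_arm", "body": {
  "steps": [
    {"dp": [-0.01, 0, -0.2], "turn": [0, 0, 0], "claw": 0.8},
    {"dp": [-0.01, 0, -0.4], "turn": [0, 0, 0], "claw": 0.8},
    {"dp": [-0.01, 0, -0.54], "turn": [0, 0, 0], "claw": 0.8},
    {"dp": [-0.01, 0, -0.54], "turn": [0, 0, 0], "claw": 0.7},
    {"dp": [-0.01, 0, -0.54], "turn": [0, 0, 0], "claw": 0.6},
    {"dp": [-0.01, 0, -0.54], "turn": [0, 0, 0], "claw": 0.6},
    {"dp": [-0.01, 0, -0.54], "turn": [0, 0, 0], "claw": 0.58},
    {"dp": [-0.01, 0, -0.54], "turn": [0, 0, 0], "claw": 0.58}
  ]
}}

```text
t: 6.53
ee_pos: [502.5, 25.7, 33.8]
orientation: [-1.31, -1.042, 1.036]
ft_force: [-0.0, 0.0, 0.3]
width: 51.4
```

Run:
```python
from h import *
from workcell import ctrl
o=st();print("turn",turn_to(YAW,o["orientation"]).round(4))
a=[];x,y=290,160
d=ctrl.get_image("side");cv2.imwrite("pics/pre4.png",cv2.resize(d["img"][y:y+100,x:x+100,::-1],(600,600),interpolation=cv2.INTER_CUBIC))
```

```text
t 6.53 p [502.5  25.7  33.8] jig [-2.5 -0.  33.8] F [-0.   0.   0.3] M [ 0.    0.04 -0.04] w 51.4 q [ 0.03  0.56  2.    0.    0.58 -1.32]
turn [-0.0005  0.0012 -0.0003]
```

View pics/pre4.png

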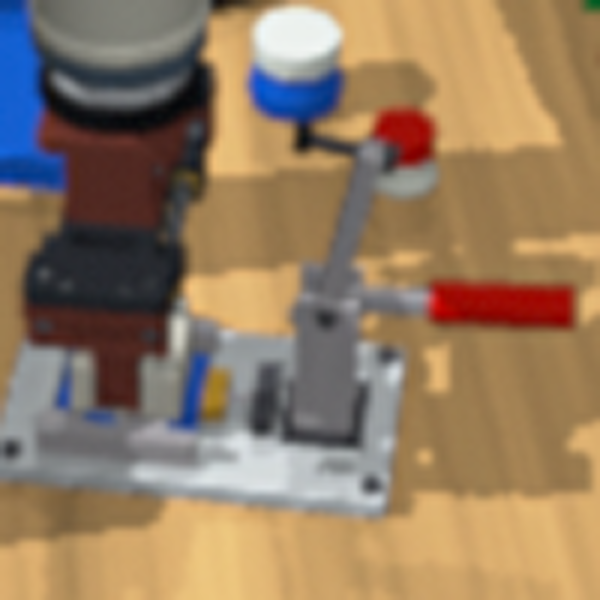

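{"method": "jog_arm", "body": {
  "steps": [
    {"dp": [0, 0, 0], "turn": [0, 0, 0], "claw": 0.565},
    {"dp": [0, 0, 0], "turn": [0, 0, 0], "claw": 0.555},
    {"dp": [0, 0, 0], "turn": [0, 0, 0], "claw": 0.555}
  ]
}}

```text
t: 6.83
ee_pos: [502.7, 25.9, 33.9]
orientation: [-1.31, -1.042, 1.035]
ft_force: [0.9, 3.3, 1.3]
width: 48.9
```

{"method": "jog_arm", "body": {
  "steps": [
    {"dp": [0.002, 0.009, 0], "turn": [0, 0, 0], "claw": 0.555},
    {"dp": [0.002, 0.009, 0], "turn": [0, 0, 0], "claw": 0.55}
  ]
}}

```text
t: 7.0
ee_pos: [502.9, 26.6, 34.0]
orientation: [-1.31, -1.043, 1.036]
ft_force: [0.9, -1.0, -0.2]
width: 48.3
```

{"method": "jog_arm", "body": {
  "steps": [
    {"dp": [0, 0, 0], "turn": [0, 0, 0], "claw": 0.54},
    {"dp": [0, 0, 0], "turn": [0, 0, 0], "claw": 0.5},
    {"dp": [0, 0, 0], "turn": [0, 0, 0], "claw": 0.3},
    {"dp": [0, 0, 0], "turn": [0, 0, 0], "claw": 0.3}
  ]
}}

```text
t: 7.33
ee_pos: [502.8, 26.5, 34.0]
orientation: [-1.31, -1.043, 1.036]
ft_force: [0.3, -0.8, 2.4]
width: 47.7
```

Run:
```python
from h import *
o=st();print("turn",turn_to(YAW,o["orientation"]).round(4))
```

```text
t 7.33 p [502.8  26.5  34. ] jig [-2.4  0.8 34. ] F [ 0.3 -0.8  2.4] M [-0.23  0.05 -0.03] w 47.7 q [ 0.03  0.56  2.    0.    0.58 -1.32]
turn [-0.0005  0.0013 -0.0004]
```

{"method": "jog_arm", "body": {
  "steps": [
    {"dp": [0.012, -0.003, 0], "turn": [0, 0, 0], "claw": 0.3},
    {"dp": [0.024, -0.006, 0], "turn": [0, 0, 0], "claw": 0.3},
    {"dp": [0.036, -0.009, 0], "turn": [0, 0, 0], "claw": 0.3},
    {"dp": [0.048, -0.011, 0], "turn": [0, 0, 0], "claw": 0.3},
    {"dp": [0.06, -0.014, 0], "turn": [0, 0, 0], "claw": 0.3},
    {"dp": [0.072, -0.017, 0], "turn": [0, 0, 0], "claw": 0.3},
    {"dp": [0.085, -0.02, 0], "turn": [0, 0, 0], "claw": 0.3},
    {"dp": [0.085, -0.02, 0], "turn": [0, 0, 0], "claw": 0.3}
  ]
}}

```text
t: 8.0
ee_pos: [503.5, 26.2, 34.0]
orientation: [-1.302, -1.034, 1.041]
ft_force: [-18.8, 9.4, 24.8]
width: 47.7
```

Run:
```python
from h import *
o=st();c,s=np.cos(YAW),np.sin(YAW);f=o["ft_force"];print("jigF",c*f[0]+s*f[1],-s*f[0]+c*f[1])
```

```text
t 8.0 p [503.5  26.2  34. ] jig [-1.7  0.6 34. ] F [-18.8   9.4  24.8] M [1.71 3.   0.01] w 47.7 q [ 0.03  0.56  1.99  0.01  0.6  -1.32]
jigF -20.451447264309763 4.824737740526255
```

{"method": "jog_arm", "body": {
  "steps": [
    {"dp": [0, 0, 0], "turn": [0, 0, 0], "claw": 0.3},
    {"dp": [0, 0, 0], "turn": [0, 0, 0], "claw": 0.3}
  ]
}}

```text
t: 8.17
ee_pos: [502.9, 26.5, 34.1]
orientation: [-1.301, -1.033, 1.042]
ft_force: [-4.9, 3.1, 6.7]
width: 48.0
```

Run:
```python
from h import *
from workcell import ctrl
o=st();c,s=np.cos(YAW),np.sin(YAW);f=o["ft_force"];print("jigF",c*f[0]+s*f[1],-s*f[0]+c*f[1],"turn",turn_to(YAW,o["orientation"]).round(4))
x,y=290,160
d=ctrl.get_image("side");cv2.imwrite("pics/j1.png",cv2.resize(d["img"][y:y+100,x:x+100,::-1],(600,600),interpolation=cv2.INTER_CUBIC))
```

```text
t 8.17 p [502.9  26.5  34.1] jig [-2.4  0.7 34.1] F [-4.9  3.1  6.7] M [0.5  0.66 0.06] w 48.0 q [ 0.03  0.56  1.99  0.01  0.6  -1.32]
jigF -5.514566894629543 1.9070176530136818 turn [-0.001  -0.0028 -0.0002]
```

View pics/j1.png

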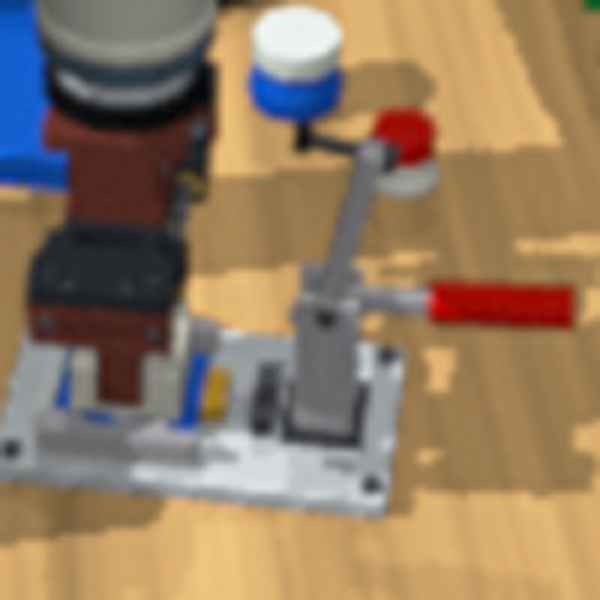

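{"method": "jog_arm", "body": {
  "steps": [
    {"dp": [0.01, -0.002, 0.015], "turn": [0, 0.004, 0], "claw": 0.3},
    {"dp": [0.02, -0.005, 0.03], "turn": [0, 0.004, 0], "claw": 0.3},
    {"dp": [0.02, -0.005, 0.03], "turn": [0, 0.004, 0], "claw": 0.3}
  ]
}}

```text
t: 8.47
ee_pos: [503.5, 26.2, 35.5]
orientation: [-1.291, -1.021, 1.049]
ft_force: [-1.4, 3.8, -9.2]
width: 47.7
```

Run:
```python
from h import *
o=st();c,s=np.cos(YAW),np.sin(YAW);f=o["ft_force"];print("jigF",c*f[0]+s*f[1],-s*f[0]+c*f[1],"turn",turn_to(YAW,o["orientation"]).round(4))
```

```text
t 8.47 p [503.5  26.2  35.5] jig [-1.7  0.6 35.5] F [-1.4  3.8 -9.2] M [ 0.79  0.06 -0.01] w 47.7 q [ 0.03  0.56  1.98  0.01  0.63 -1.32]
jigF -2.1745749108801777 3.3492457010906485 turn [-0.0011 -0.0077 -0.    ]
```

{"method": "jog_arm", "body": {
  "steps": [
    {"dp": [0, 0, -0.01], "turn": [0.001, -0.0077, 0], "claw": 0.3},
    {"dp": [0.012, -0.003, -0.01], "turn": [0.001, -0.0077, 0], "claw": 0.3},
    {"dp": [0.024, -0.006, -0.01], "turn": [0.001, -0.0077, 0], "claw": 0.3},
    {"dp": [0.024, -0.006, -0.01], "turn": [0.001, -0.0077, 0], "claw": 0.3}
  ]
}}

```text
t: 8.8
ee_pos: [504.6, 25.6, 34.4]
orientation: [-1.302, -1.039, 1.035]
ft_force: [-4.6, 2.6, -3.2]
width: 47.9
```

```bash
cat >> h.py <<'E'
def stj():
    o=st();c,s=np.cos(YAW),np.sin(YAW);f=o["ft_force"];print("jigF",(c*f[0]+s*f[1]).round(1),(-s*f[0]+c*f[1]).round(1),f[2].round(1),"turn",turn_to(YAW,o["orientation"]).round(4));return o
E
python3 -c "
from h import *
stj()"
```

```text
t 8.8 p [504.6  25.6  34.4] jig [-0.5  0.3 34.4] F [-4.6  2.6 -3.2] M [0.39 0.88 0.02] w 47.9 q [ 0.02  0.56  1.99  0.01  0.6  -1.33]
jigF -5.0 1.5 -3.2 turn [-0.0021 -0.0008  0.    ]
```

{"method": "jog_arm", "body": {
  "steps": [
    {"dp": [0.015, -0.002, 0.003], "turn": [-0.002, -0.0015, 0], "claw": 0.3},
    {"dp": [0.03, -0.005, 0.003], "turn": [-0.002, -0.0015, 0], "claw": 0.3},
    {"dp": [0.045, -0.008, 0.003], "turn": [-0.002, -0.0015, 0], "claw": 0.3},
    {"dp": [0.045, -0.008, 0.003], "turn": [-0.002, -0.0015, 0], "claw": 0.3}
  ]
}}

```text
t: 9.13
ee_pos: [507.3, 25.0, 34.3]
orientation: [-1.309, -1.038, 1.038]
ft_force: [-5.4, 2.5, -2.6]
width: 47.8
```

```bash
python3 -c "
from h import *
stj()"
```

```text
t 9.13 p [507.3  25.   34.3] jig [ 2.3  0.3 34.3] F [-5.4  2.5 -2.6] M [ 0.45  1.12 -0.02] w 47.8 q [ 0.03  0.56  1.98 -0.    0.6  -1.31]
jigF -5.8 1.2 -2.6 turn [ 0.     -0.0001  0.    ]
```

{"method": "jog_arm", "body": {
  "steps": [
    {"dp": [0.015, -0.003, 0.003], "turn": [0, -0.0005, 0], "claw": 0.3},
    {"dp": [0.03, -0.006, 0.003], "turn": [0, -0.0005, 0], "claw": 0.3},
    {"dp": [0.042, -0.009, 0.003], "turn": [0, -0.0005, 0], "claw": 0.3},
    {"dp": [0.042, -0.009, 0.003], "turn": [0, -0.0005, 0], "claw": 0.3}
  ]
}}

```text
t: 9.47
ee_pos: [509.7, 24.4, 34.4]
orientation: [-1.309, -1.037, 1.039]
ft_force: [-5.9, 3.5, -0.8]
width: 47.9
```

```bash
python3 -c "
from h import *
stj()"
```

```text
t 9.47 p [509.7  24.4  34.4] jig [ 4.7  0.3 34.4] F [-5.9  3.5 -0.8] M [0.75 1.15 0.09] w 47.9 q [ 0.02  0.56  1.98 -0.    0.6  -1.32]
jigF -6.5 2.1 -0.8 turn [ 0.0001 -0.0004  0.    ]
```

{"method": "jog_arm", "body": {
  "steps": [
    {"dp": [0.012, -0.002, 0.003], "turn": [0, -0.0005, 0], "claw": 0.3},
    {"dp": [0.024, -0.005, 0.003], "turn": [0, -0.0005, 0], "claw": 0.3},
    {"dp": [0.024, -0.005, 0.003], "turn": [0, -0.0005, 0], "claw": 0.3}
  ]
}}

```text
t: 9.72
ee_pos: [510.5, 24.2, 34.4]
orientation: [-1.308, -1.036, 1.039]
ft_force: [-6.4, 4.7, -1.5]
width: 47.7
```

{"method": "jog_arm", "body": {
  "steps": [
    {"dp": [0.012, -0.002, 0.003], "turn": [0, -0.0005, 0], "claw": 0.3},
    {"dp": [0.02, -0.004, 0.003], "turn": [0, -0.0005, 0], "claw": 0.3},
    {"dp": [0.02, -0.004, 0.003], "turn": [0, -0.0005, 0], "claw": 0.3}
  ]
}}

```text
t: 9.97
ee_pos: [510.8, 24.1, 34.4]
orientation: [-1.307, -1.035, 1.04]
ft_force: [-6.5, 4.2, -1.2]
width: 47.7
```

```bash
python3 -c "
from h import *
stj()"
```

```text
t 9.97 p [510.8  24.1  34.4] jig [ 5.9  0.3 34.4] F [-6.5  4.2 -1.2] M [0.85 1.21 0.05] w 47.7 q [ 0.02  0.57  1.97 -0.    0.61 -1.32]
jigF -7.3 2.6 -1.2 turn [ 0.0001 -0.0012  0.0001]
```

{"method": "jog_arm", "body": {
  "steps": [
    {"dp": [0.015, -0.003, 0.002], "turn": [0, -0.001, 0], "claw": 0.3},
    {"dp": [0.03, -0.006, 0.002], "turn": [0, -0.0015, 0], "claw": 0.3},
    {"dp": [0.03, -0.006, 0.002], "turn": [0, -0.0015, 0], "claw": 0.3},
    {"dp": [0.03, -0.006, 0.002], "turn": [0, -0.0015, 0], "claw": 0.3}
  ]
}}

```text
t: 10.3
ee_pos: [511.7, 23.9, 34.3]
orientation: [-1.308, -1.036, 1.039]
ft_force: [-7.8, 3.7, 0.1]
width: 47.8
```

```bash
python3 -c "
from h import *
stj()"
```

```text
t 10.3 p [511.7  23.9  34.3] jig [ 6.9  0.2 34.3] F [-7.8  3.7  0.1] M [0.8  1.24 0.04] w 47.8 q [ 0.02  0.57  1.97 -0.    0.6  -1.32]
jigF -8.4 1.8 0.1 turn [ 0.0001 -0.0008  0.0001]
```

{"method": "jog_arm", "body": {
  "steps": [
    {"dp": [0.015, -0.003, 0.004], "turn": [0, -0.001, 0], "claw": 0.3},
    {"dp": [0.03, -0.006, 0.004], "turn": [0, -0.0015, 0], "claw": 0.3},
    {"dp": [0.036, -0.008, 0.004], "turn": [0, -0.0015, 0], "claw": 0.3},
    {"dp": [0.036, -0.008, 0.004], "turn": [0, -0.0015, 0], "claw": 0.3}
  ]
}}

```text
t: 10.63
ee_pos: [512.1, 23.7, 34.3]
orientation: [-1.307, -1.035, 1.04]
ft_force: [-9.9, 5.8, 3.0]
width: 48.1
```

```bash
python3 -c "
from h import *
stj()"
```

```text
t 10.63 p [512.1  23.7  34.3] jig [ 7.3  0.2 34.3] F [-9.9  5.8  3. ] M [1.17 1.73 0.08] w 48.1 q [ 0.02  0.57  1.97  0.    0.61 -1.32]
jigF -11.0 3.3 3.0 turn [ 0.     -0.001   0.0002]
```

{"method": "jog_arm", "body": {
  "steps": [
    {"dp": [0.034, -0.007, 0.02], "turn": [0, -0.0015, 0], "claw": 0.3},
    {"dp": [0.032, -0.007, 0.04], "turn": [0, -0.0015, 0], "claw": 0.3},
    {"dp": [0.03, -0.006, 0.06], "turn": [0, -0.0015, 0], "claw": 0.3},
    {"dp": [0.03, -0.006, 0.06], "turn": [0, -0.0015, 0], "claw": 0.3}
  ]
}}

```text
t: 10.97
ee_pos: [511.8, 23.3, 38.4]
orientation: [-1.307, -1.034, 1.04]
ft_force: [-7.7, 2.5, -5.3]
width: 47.7
```

```bash
python3 -c "
from h import *
stj()"
```

```text
t 10.97 p [511.8  23.3  38.4] jig [ 7.1 -0.3 38.4] F [-7.7  2.5 -5.3] M [ 0.49  1.46 -0.05] w 47.7 q [ 0.02  0.56  1.97 -0.    0.62 -1.32]
jigF -8.1 0.6 -5.3 turn [ 0.0001 -0.0013  0.0002]
```

{"method": "jog_arm", "body": {
  "steps": [
    {"dp": [0.025, -0.006, 0.03], "turn": [0, -0.0015, 0], "claw": 0.3},
    {"dp": [0.025, -0.006, 0.06], "turn": [0, -0.0015, 0], "claw": 0.3},
    {"dp": [0.022, -0.005, 0.09], "turn": [0, -0.0015, 0], "claw": 0.3},
    {"dp": [0.02, -0.004, 0.12], "turn": [0, -0.001, 0], "claw": 0.3},
    {"dp": [0.005, -0.001, 0.15], "turn": [0, -0.001, 0], "claw": 0.3},
    {"dp": [0, 0, 0.18], "turn": [0, -0.001, 0], "claw": 0.3}
  ]
}}

```text
t: 11.47
ee_pos: [513.4, 23.1, 53.4]
orientation: [-1.311, -1.039, 1.037]
ft_force: [0.1, -0.9, -2.0]
width: 47.5
```

```bash
python3 -c "
from h import *
stj()"
```

```text
t 11.47 p [513.4  23.1  53.4] jig [ 8.6 -0.1 53.4] F [ 0.1 -0.9 -2. ] M [ 0.03 -0.03  0.  ] w 47.5 q [ 0.02  0.53  1.97 -0.    0.64 -1.32]
jigF 0.3 -0.8 -2.0 turn [0.0003 0.0006 0.0001]
```

{"method": "jog_arm", "body": {
  "steps": [
    {"dp": [0, 0, 0.2], "turn": [0, 0, 0], "claw": 0.3},
    {"dp": [0, 0, 0.4], "turn": [0, 0, 0], "claw": 0.3},
    {"dp": [0, 0, 0.7], "turn": [0, 0, 0], "claw": 0.3},
    {"dp": [0, 0, 0.9], "turn": [0, 0, 0], "claw": 0.3},
    {"dp": [0, 0, 0.9], "turn": [0, 0, 0], "claw": 0.3}
  ]
}}

```text
t: 11.88
ee_pos: [516.8, 23.0, 129.1]
orientation: [-1.317, -1.045, 1.033]
ft_force: [0.2, -0.4, -2.1]
width: 47.9
```

Run:
```python
from h import *
from workcell import ctrl
o=stj()
t=np.array([427,296,120.]);print("to tray",((t-o["ee_pos"])/80).round(3))
x,y=260,110
d=ctrl.get_image("side");cv2.imwrite("pics/lift.png",cv2.resize(d["img"][y:y+130,x:x+130,::-1],(520,520),interpolation=cv2.INTER_CUBIC))
```

```text
t 11.88 p [516.8  23.  129.1] jig [ 12.    0.5 129.1] F [ 0.2 -0.4 -2.1] M [ 0.02 -0.08  0.01] w 47.9 q [ 0.02  0.4   1.94 -0.    0.79 -1.32]
jigF 0.2 -0.3 -2.1 turn [0.0003 0.0032 0.0001]
to tray [-1.122  3.413 -0.114]
```

View pics/lift.png

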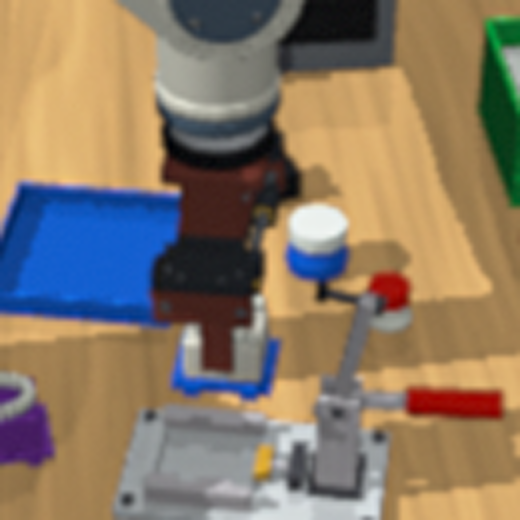

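{"method": "jog_arm", "body": {
  "steps": [
    {"dp": [-0.1, 0.25, 0], "turn": [0, 0.003, 0], "claw": 0.3},
    {"dp": [-0.2, 0.55, 0], "turn": [0, 0.003, 0], "claw": 0.3},
    {"dp": [-0.28, 0.85, 0], "turn": [0, 0.003, 0], "claw": 0.3},
    {"dp": [-0.28, 0.85, 0], "turn": [0, 0.003, 0], "claw": 0.3}
  ]
}}

```text
t: 12.27
ee_pos: [491.9, 93.4, 126.4]
orientation: [-1.307, -1.037, 1.041]
ft_force: [0.3, -0.6, -1.5]
width: 47.9
```

{"method": "jog_arm", "body": {
  "steps": [
    {"dp": [-0.1, 0.3, 0], "turn": [0, 0, 0], "claw": 0.3},
    {"dp": [-0.2, 0.6, 0], "turn": [0, 0, 0], "claw": 0.3},
    {"dp": [-0.28, 0.85, 0], "turn": [0, 0, 0], "claw": 0.3},
    {"dp": [-0.28, 0.85, 0], "turn": [0, 0, 0], "claw": 0.3}
  ]
}}

```text
t: 12.6
ee_pos: [468.6, 163.4, 125.4]
orientation: [-1.306, -1.038, 1.043]
ft_force: [0.0, 0.9, -1.8]
width: 47.8
```

{"method": "jog_arm", "body": {
  "steps": [
    {"dp": [-0.1, 0.3, 0], "turn": [0, 0, 0], "claw": 0.3},
    {"dp": [-0.2, 0.6, 0], "turn": [0, 0, 0], "claw": 0.3},
    {"dp": [-0.28, 0.85, 0], "turn": [0, 0, 0], "claw": 0.3},
    {"dp": [-0.28, 0.85, 0], "turn": [0, 0, 0], "claw": 0.3}
  ]
}}

```text
t: 12.93
ee_pos: [445.9, 233.1, 124.8]
orientation: [-1.305, -1.04, 1.045]
ft_force: [0.5, 0.3, -2.5]
width: 47.6
```

{"method": "jog_arm", "body": {
  "steps": [
    {"dp": [-0.1, 0.3, 0], "turn": [0, 0, 0], "claw": 0.3},
    {"dp": [-0.2, 0.6, 0], "turn": [0, 0, 0], "claw": 0.3},
    {"dp": [-0.28, 0.8, 0], "turn": [0, 0, 0], "claw": 0.3},
    {"dp": [-0.28, 0.8, 0], "turn": [0, 0, 0], "claw": 0.3},
    {"dp": [-0.28, 0.8, 0], "turn": [0, 0, 0], "claw": 0.3}
  ]
}}

```text
t: 13.35
ee_pos: [423.6, 296.6, 124.2]
orientation: [-1.305, -1.04, 1.046]
ft_force: [-0.6, -0.3, -1.8]
width: 47.8
```

Run:
```python
from h import *
from workcell import ctrl
o=stj()
t=np.array([427,296,60.]);print("to tray",((t-o["ee_pos"])/80).round(3))
x,y=220,80
d=ctrl.get_image("side");cv2.imwrite("pics/ov.png",cv2.resize(d["img"][y:y+150,x:x+150,::-1],(525,525),interpolation=cv2.INTER_CUBIC))
```

```text
t 13.35 p [423.6 296.6 124.2] jig [-141.1  245.7  124.2] F [-0.6 -0.3 -1.8] M [-0.06  0.01 -0.04] w 47.8 q [ 0.59  0.41  1.93  0.    0.8  -0.76]
jigF -0.6 -0.5 -1.8 turn [ 0.0003 -0.0013 -0.0023]
to tray [ 0.042 -0.007 -0.802]
```

View pics/ov.png

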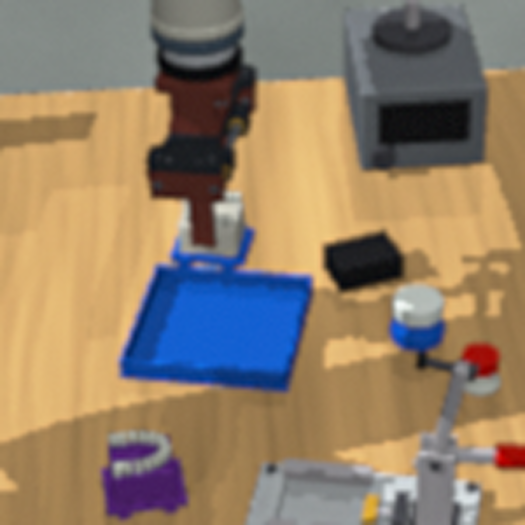

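{"method": "jog_arm", "body": {
  "steps": [
    {"dp": [0.02, -0.01, -0.25], "turn": [0, -0.001, -0.002], "claw": 0.3},
    {"dp": [0.02, -0.01, -0.5], "turn": [0, -0.001, -0.002], "claw": 0.3},
    {"dp": [0.02, -0.01, -0.75], "turn": [0, -0.001, -0.002], "claw": 0.3},
    {"dp": [0.02, -0.01, -0.95], "turn": [0, -0.001, -0.002], "claw": 0.3},
    {"dp": [0.02, -0.01, -1.0], "turn": [0, -0.001, -0.002], "claw": 0.3},
    {"dp": [0.02, -0.01, -1.0], "turn": [0, -0.001, -0.002], "claw": 0.3},
    {"dp": [0.02, -0.01, -1.0], "turn": [0, -0.001, -0.002], "claw": 0.3}
  ]
}}

```text
t: 13.98
ee_pos: [425.9, 294.6, 44.5]
orientation: [-1.31, -1.036, 1.039]
ft_force: [1.1, 0.1, -2.0]
width: 47.5
```

Run:
```python
from h import *
from workcell import ctrl
o=stj()
x,y=230,100
d=ctrl.get_image("side");cv2.imwrite("pics/ov2.png",cv2.resize(d["img"][y:y+110,x:x+110,::-1],(550,550),interpolation=cv2.INTER_CUBIC))
```

```text
t 13.98 p [425.9 294.6  44.5] jig [-138.5  244.3   44.5] F [ 1.1  0.1 -2. ] M [ 0.01 -0.01  0.  ] w 47.5 q [ 0.58  0.55  1.96 -0.    0.63 -0.76]
jigF 1.1 0.4 -2.0 turn [ 0.0004 -0.0003  0.0003]
```

View pics/ov2.png

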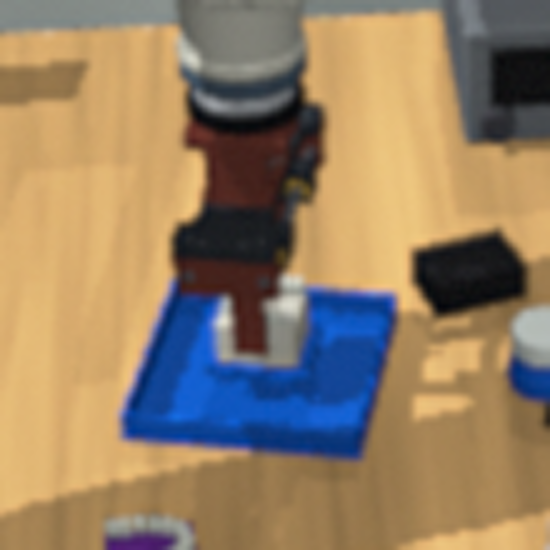

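Now over the tray middle. Lower to just above the floor.

{"method": "jog_arm", "body": {
  "steps": [
    {"dp": [0, 0, -0.06], "turn": [0, 0, 0], "claw": 0.3},
    {"dp": [0, 0, -0.12], "turn": [0, 0, 0], "claw": 0.3},
    {"dp": [0, 0, -0.17], "turn": [0, 0, 0], "claw": 0.3},
    {"dp": [0, 0, -0.19], "turn": [0, 0, 0], "claw": 0.3},
    {"dp": [0, 0, -0.19], "turn": [0, 0, 0], "claw": 0.3},
    {"dp": [0, 0, -0.19], "turn": [0, 0, 0], "claw": 0.3}
  ]
}}

```text
t: 14.53
ee_pos: [426.0, 295.0, 29.6]
orientation: [-1.31, -1.037, 1.038]
ft_force: [-0.1, -0.1, -1.8]
width: 47.8
```

{"method": "jog_arm", "body": {
  "steps": [
    {"dp": [0, 0, -0.006], "turn": [0, 0, 0], "claw": 0.3},
    {"dp": [0, 0, -0.012], "turn": [0, 0, 0], "claw": 0.3},
    {"dp": [0, 0, -0.018], "turn": [0, 0, 0], "claw": 0.3},
    {"dp": [0, 0, -0.018], "turn": [0, 0, 0], "claw": 0.3}
  ]
}}

```text
t: 14.87
ee_pos: [426.0, 295.1, 28.1]
orientation: [-1.31, -1.037, 1.038]
ft_force: [0.3, 0.6, -1.8]
width: 48.1
```

{"method": "jog_arm", "body": {
  "steps": [
    {"dp": [0, 0, -0.006], "turn": [0, 0, 0], "claw": 0.3},
    {"dp": [0, 0, -0.012], "turn": [0, 0, 0], "claw": 0.3},
    {"dp": [0, 0, -0.018], "turn": [0, 0, 0], "claw": 0.3},
    {"dp": [0, 0, -0.018], "turn": [0, 0, 0], "claw": 0.3}
  ]
}}

```text
t: 15.2
ee_pos: [425.9, 295.0, 26.6]
orientation: [-1.31, -1.037, 1.038]
ft_force: [-0.4, -0.0, -0.8]
width: 47.7
```

{"method": "jog_arm", "body": {
  "steps": [
    {"dp": [0, 0, -0.006], "turn": [0, 0, 0], "claw": 0.3},
    {"dp": [0, 0, -0.012], "turn": [0, 0, 0], "claw": 0.3},
    {"dp": [0, 0, -0.012], "turn": [0, 0, 0], "claw": 0.3}
  ]
}}

```text
t: 15.45
ee_pos: [425.9, 295.0, 25.9]
orientation: [-1.31, -1.037, 1.038]
ft_force: [-1.3, 0.3, 2.3]
width: 48.2
```

{"method": "jog_arm", "body": {
  "steps": [
    {"dp": [0, 0, 0], "turn": [0, 0, 0], "claw": 0.57},
    {"dp": [0, 0, 0], "turn": [0, 0, 0], "claw": 0.62},
    {"dp": [0, 0, 0], "turn": [0, 0, 0], "claw": 0.7},
    {"dp": [0, 0, 0], "turn": [0, 0, 0], "claw": 0.75},
    {"dp": [0, 0, 0], "turn": [0, 0, 0], "claw": 0.75}
  ]
}}

```text
t: 15.87
ee_pos: [426.0, 295.1, 25.9]
orientation: [-1.31, -1.037, 1.038]
ft_force: [-0.0, 0.1, -1.0]
width: 65.4
```

{"method": "jog_arm", "body": {
  "steps": [
    {"dp": [0, 0, 0.05], "turn": [0, 0, 0], "claw": 0.75},
    {"dp": [0, 0, 0.15], "turn": [0, 0, 0], "claw": 0.75},
    {"dp": [0, 0, 0.4], "turn": [0, 0, 0], "claw": 0.75},
    {"dp": [0, 0, 0.8], "turn": [0, 0, 0], "claw": 0.75},
    {"dp": [0, 0, 1], "turn": [0, 0, 0], "claw": 0.75},
    {"dp": [0, 0, 1], "turn": [0, 0, 0], "claw": 0.75}
  ]
}}

```text
t: 16.37
ee_pos: [428.1, 296.4, 109.9]
orientation: [-1.31, -1.043, 1.033]
ft_force: [-0.0, 0.5, -0.4]
width: 65.9
```

{"method": "jog_arm", "body": {
  "steps": [
    {"dp": [0, 0, 0.4], "turn": [0, 0, 0], "claw": 0.75},
    {"dp": [0, 0, 0.8], "turn": [0, 0, 0], "claw": 0.75},
    {"dp": [0, 0, 1], "turn": [0, 0, 0], "claw": 0.75},
    {"dp": [-0.4, 0.4, 1], "turn": [0, 0, 0], "claw": 0.75},
    {"dp": [-0.6, 0.8, 1], "turn": [0, 0, 0], "claw": 0.75},
    {"dp": [-0.6, 1, 1], "turn": [0, 0, 0], "claw": 0.75}
  ]
}}

```text
t: 16.87
ee_pos: [377.6, 378.2, 190.1]
orientation: [-1.309, -1.043, 1.033]
ft_force: [-1.4, 0.6, 0.1]
width: 66.2
```

{"method": "jog_arm", "body": {
  "steps": [
    {"dp": [-0.4, 0.4, 0], "turn": [0, 0, 0], "claw": 0.75},
    {"dp": [-0.6, 0.8, 0], "turn": [0, 0, 0], "claw": 0.75},
    {"dp": [-0.6, 1, 0], "turn": [0, 0, 0], "claw": 0.75},
    {"dp": [-0.6, 1, 0], "turn": [0, 0, 0], "claw": 0.75}
  ]
}}

```text
t: 17.2
ee_pos: [328.8, 461.5, 189.8]
orientation: [-1.307, -1.047, 1.035]
ft_force: [0.1, 0.4, 0.4]
width: 66.1
```

Run:
```python
from h import *
from workcell import ctrl
o=stj()
for n in("side","top"):
    d=ctrl.get_image(n);cv2.imwrite(f"pics/fin_{n}.png",d["img"][...,::-1])
    if n=="side": cv2.imwrite("pics/fin_sz.png",cv2.resize(d["img"][130:260,240:380,::-1],(700,600),interpolation=cv2.INTER_CUBIC))
```

```text
t 17.2 p [328.8 461.5 189.8] jig [-271.   384.6  189.8] F [0.1 0.4 0.4] M [ 0.03 -0.03  0.03] w 66.1 q [ 0.93  0.38  1.79 -0.    0.97 -0.41]
jigF -0.0 0.4 0.4 turn [-0.0015  0.0016 -0.0013]
```

View pics/fin_sz.png

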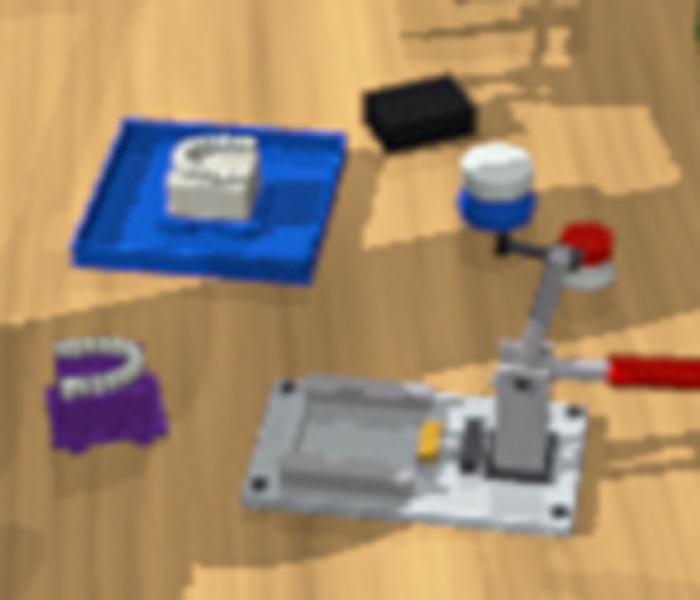

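View pics/fin_top.png

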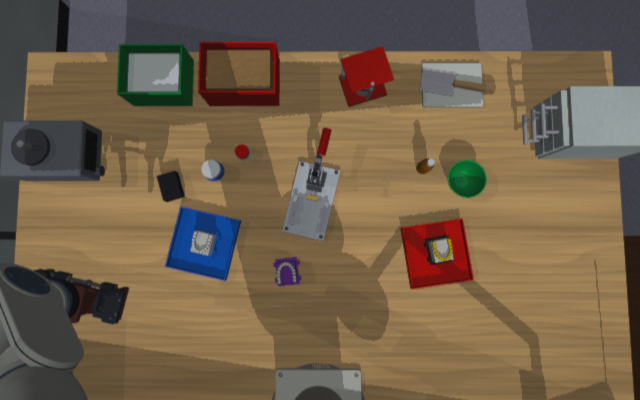

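The cast stands upright in the middle of the blue tray (top view, about 203,242). The clamp is open, the other things are where they were, and the arm is clear.

```bash
python3 -c "
from workcell import ctrl
print(ctrl.close_job())"
```

```text
the job is handed in; nothing more can be done
None
```

The job is done and handed in at about 17 s of the 64 s allowed. The clamp is flipped fully open, and the cast stands upright in the middle of the blue tray.

- **Clamp:** I pushed the handle over centre with the closed fingers, and the spring threw it open. The last pictures show the handle nearly level and the arm upright.
- **Freeing the cast:** I gripped it across its block and pushed it along the jig. It moved about 9.7 mm, and the force then rose from about 8 N to 11 N, which I took as the stop.
- **Lifting and placing:** It came straight out with no snag that I could see in the force readings. I lowered it in steps of about 1 mm until I felt the floor, at about 2 N of contact, then released it.
- **Last checks:** Both camera views show the other things where they were and the gripper clear of everything. The final force reading was about zero.

**What went wrong on the way:**
- The first push jammed: the tool tilted and pressed the cast down, reading about 20 N along the jig and 25 N downward. It was still near its starting place, well short of the stop. I backed off.
- My first tilt correction had the wrong sign and briefly pulled up on the lips with about 9 N. After correcting it, the cast slid freely at 5 to 8 N.
- No chip is visible in the pictures, but they are too coarse to rule out a small one.

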